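# Light and offer up a hinge leaf on the inspection bench

### The job

First swing the small bench lamp round on its stiff swivel so that it points straight at the hinge on the jamb block, and leave it there. Then lift the brass hinge leaf out of its rack and lower its barrel between the two steel barrels on the block, right down into the yellow V rest, so that the holes line up with the leaf upright. Finish while still holding the leaf there in the gripper, without letting go, and leave the sleeve, tin and caliper where they are.

Things in the scene. Friction and masses are not known exactly. Their poses are not given: they have to be found in the camera images.
- hinge_line (a point): Middle of the fixed steel hinge: centre of the 34 mm gap between its two steel barrels, 85 mm above the bench. Its y axis runs along their holes (level), z is up. The barrels are 24 mm across, 20.5 mm long, with 12 mm holes. In the gap below is a yellow V rest (two 45-degree faces, open upward): a 24 mm barrel lying home in it is in line with the steel ones.
- jamb: Wooden jamb block with the fixed steel leaf on its -x face, on a steel base plate 84 x 130 mm, fixed to the bench. Origin on the bench straight below point hinge_line, same axes. The wood is 100 mm long (y), its top 66 mm above the bench, from 4 to 60 mm on the +x side of the hinge line.
- leaf_center (a point): Loose brass leaf, 0.2 to 0.45 kg, upright in its rack: centre of its flat plate, 75 mm wide (y axis), 8 mm thick (x), 64 mm high (z, up). In the rack this point is 78 mm above the bench, the plate's top edge 110 mm. Both faces are free for the fingers in the middle 44 mm of its width. The leaf is the same after half a turn about z.
- leaf_knuckle (a point): Centre of the brass leaf's one barrel, 48 mm straight below the centre of the plate; y axis along its 12 mm hole. The barrel is 24 mm across and 30 mm long, with ends chamfered 3 mm, fixed under the middle of the plate.
- leaf: The same brass leaf; origin at the underside of its barrel, 60 mm below the centre of the plate, axes as there.
- rack: Wooden rack fixed to the bench, base 80 x 120 mm; origin under its centre, same yaw as the leaf in it. Two slotted posts, from 23 to 44 mm either side of the middle along y, 34 mm thick, 72 mm high, hold the two sides of the plate with 1 mm play, 26 mm deep. The leaf lifts straight up out of it.
- lamp_pivot (a point): On the vertical swivel axis of the bench lamp, 112 mm above the bench, at the height of the middle of the lamp head; turns with the lamp: its x axis is the way the lamp points (level), z is up. The base (92 mm across) is fixed to the bench. The lamp reaches 118 mm out from here; its white head is 54 mm across.
- lamp_handle (a point): Upright red handle on top of the lamp head, a round stem 14 mm across; this point is on its axis, 160 mm above the bench and 85 mm out from the swivel axis in the direction the lamp points. The stem stands clear from 140 to 182 mm above the bench, so take it by its upper part.
- lamp_arm (a joint): Swivel of the lamp: the direction in which it points, seen from above, counterclockwise from world +x (rad); range -2.6 to 2.6. Stiff friction (0.3 N m, about 4 N at the handle): it stays where it is left.
- sleeve: Bystander: turned steel ring 72 mm across, 55 mm high, standing on the bench; origin at the centre of its underside.
- tin: Bystander: closed round tin 66 mm across, 70 mm high; origin at the centre of its underside.
- caliper: Bystander: digital caliper lying on the bench, 150 mm long along its y axis, 12 mm high; origin near its middle, on the bench.
There are look-alikes about, which are no part of the job. Of the things shaped like the leaf, the brass one is meant.

How it is judged:
On the way, in this order (a step that is already met when the one before it is completed fails the run):
1. the lamp points at the hinge and stands still (y of hinge_line in the frame of lamp_pivot between -0.025 and 0.025 m and x of hinge_line in the frame of lamp_pivot above 0.05 m and velocity of joint lamp_arm between -0.05 and 0.05 rad/s), for 0.3 s.
2. the leaf is held in the gripper, lifted clear of its rack (contact force between leaf and the fingers above 2 N and height (world z) of leaf_center above 0.107 m), for 0.2 s.
At the end, for the whole second after the job is handed in: Leaf still, held by the gripper (over 2 N), upright within 0.15 rad; its barrel axis within 3 mm of the hinge line in height and front to back, 4 mm along it and 0.09 rad in direction. The lamp faces the hinge, its pointing line within 25 mm of the hinge middle seen from above (x of leaf_knuckle in the frame of hinge_line between -0.003 and 0.003 m and z of leaf_knuckle in the frame of hinge_line between -0.003 and 0.003 m and y of leaf_knuckle in the frame of hinge_line between -0.004 and 0.004 m and angle between the y axis of leaf_knuckle and the y axis of hinge_line, either way round below 0.09 rad and angle between leaf_center's own z axis and vertical below 0.15 rad and contact force between leaf and the fingers above 2 N and linear speed of leaf below 0.02 m/s and y of hinge_line in the frame of lamp_pivot between -0.025 and 0.025 m and x of hinge_line in the frame of lamp_pivot above 0.05 m); the arm keeps its last pose, push and grip.
It fails at once if the sleeve, the tin or the caliper is moved more than 30 mm (distance of any of sleeve, tin, caliper from where it was at the start of the episode above 0.03 m).
It also fails if it takes over 58 s, if anything falls off the work surface, if the arm or the gripper's body presses on something with over 40 N, if the wrist force passes 120 N, or if a joint passes its speed limit or range.

### The arm

A 7-joint arm with a two-finger parallel gripper is mounted at the origin on the work surface. World frame = base frame: x ahead of the robot, y to its left, z up, the work surface at z = 0. Lengths are in m, angles in rad, forces in N, time in s.
With the tool pointing down it reaches from about 0.4 to 0.85 m from the base axis. Payload 10.4 kg.
Tool frame: the origin (TCP) lies midway between the tips of the shut fingers; the grasp point (between the pads) lies 19 mm behind it; z points along the fingers, y is the line along which they close (so a half turn about z gives the same grasp; the last joint's range is limited). The gripper opens to 87 mm and grips with 3 to 60 N. Pads are 19 mm wide; open, the fingers measure 117 mm over their backs; the gripper's body (75 mm by 190 mm) begins 51 mm behind the grasp point.
Start: joints at [1.296, 0.332, -0.065, 1.46, 0.022, 1.35, -0.088], TCP at [0.156, -0.605, 0.223] pointing down, gripper open.
Joint ranges: [-2.6, 2.6], [-0.5, 2.12], [-1.47, 1.34], [0.16, 2.42], [-1.27, 4.41], [0.06, 2.06], [-2.6, 2.6]. Speed limits (rad/s): [2.22, 2.22, 2.79, 2.79, 3.14, 3.14, 3.14].

### API

Orientations are given as a unit quaternion [x, y, z, w].
In Python, from bench import * gives the robot as it stands.
- The arm moves only by the tool drive_tool, never from a script. Its argument "motion" is a list of rows, each an object of numbers: "hand": the closure in counts, from 0 (fully open) to 255 (shut); "tx", "ty", "tz": the shift along the tool's x, y, z in m; "wx", "wy", "wz": the turn, a rotation vector about the tool's x, y, z in rad. In form: [{"hand": .., "tx": .., "ty": .., "tz": .., "wx": .., "wy": .., "wz": ..}, ...]. A call has 1 to 8 rows; each row is the pose to reach, as a shift and turn from the pose commanded when the call began, along the tool's axes at that moment; what a row does not reach only later rows make up. A row lasts 1/12 s, in which the tool goes at most 41.7 mm and 7.16 degrees, less where a joint would pass 70% of its speed; a pose out of reach is approached as far as the arm can. A call with a gripper value outside its range is refused whole. The fingers move at their own pace and stop on an object; "squeeze" is the grip in N (left out, the last holds). Time passes only in rows, so rows that repeat a pose let the fingers close. It gives the time, the measured TCP pose, the force, the opening and the grip force at its end, in the units of the state.
- sense(): the state, without advancing time (a new reading comes with each control period).
- read_camera(name): name is "side" or "top" or "wrist"; returns (picture, depth): 400x640x3 uint8, blue, green, red; 400x640 float32, m along the optical axis (not along the pixel's ray), 0 where there is no reading.
- get_calibration(name): a dict with "fovy" (degrees; the focal length in pixels is half the picture's height over the tangent of half this angle, whatever the lens; pixels are square), "cx", "cy" (the principal point, pixels), "R" (3x3) and "t" (3): a world point X has camera coordinates R X + t; the wrist camera has in their place "mount" (4x4, takes a point from camera to tool coordinates, whose origin is the TCP and whose axes are the flange's). Camera axes: x right, y down, z forward; pixel columns grow to the right and rows downward; lengths in m; the calibration is good to about 2 mm. A picture is of the moment at which its call begins: read the wrist's pose just before it. get_calibration takes no time and is no camera call.
- hand_in(): hands the job in; it is judged then, once.
Trained networks look in the newest picture that a camera, given by its name, has taken for a name from the list of things; names that differ only in an ending like _2 or _b are one class to them, and where a whole thing is asked for, a point or a joint stands for the part that bears it (a point fixed in the world has none). Each returns a list of dicts, best first, with "p" (0 to 1); they miss things now and then, are a little off and sometimes report something else, mostly with a low value. They report only what shows in the picture. A call takes as long as a camera call. They do not tell look-alikes from the thing itself.
- trace(camera, thing): "region" (400x640 bool, what is visible of it) and "rect" ([left, top, right, bottom] in pixels, round what is visible of it).
The state is a dict: "clock": time; "qpos": joint angles; "joint_vel": joint speeds; "effort": joint torques, N m; "eef_pos": TCP position; "ee_rot": TCP orientation; "wrist_force": force on the tool from outside, world axes, zero at the start; "wrist_torque": the same for the moment, N m; "opening": finger opening in m; "grip_force": force on a finger pad.
Only numpy, scipy, OpenCV 4.12 (cv2) and the standard library are available. Lean on these libraries where they do the work, as an engineer would, in place of code of your own. Each camera call takes 0.05 s, during which the arm holds its last target. There are 200 camera calls.

## Working session

There is one attempt and no reset: what is moved stays moved. The work goes in short steps, Python scripts to look and compute and a tool call to move; the robot and the scene stay as the last step left them, time stands still between calls to the robot, and variables do not carry over. Pictures are saved under pics/ and viewed, at most 10 in all, crops included, and the job is handed in when it is done.

Besides the shell and the picture viewer there is one more tool, called after "Call:" by a JSON object that holds its "method" and its "body", one argument or row to a line. drive_tool: Moves the arm, as the interface text tells. Its arguments: {"type":"object","properties":{"motion":{"type":"array","items":{"type":"object","properties":{"hand":{"type":"number"},"tx":{"type":"number"},"ty":{"type":"number"},"tz":{"type":"number"},"wx":{"type":"number"},"wy":{"type":"number"},"wz":{"type":"number"}}}},"squeeze":{"type":"number"}},"required":["motion"]}

```bash
mkdir -p pics; ls
python3 - <<'E'
from bench import *
import cv2,numpy as np
s=sense();print(s['clock'],s['eef_pos'],s['ee_rot'],s['opening'])
ims=[]
for n in('top','side'):
    p,d=read_camera(n);c=get_calibration(n);print(n,c)
    cv2.imwrite(f'pics/{n}0.png',p);np.save(f'pics/{n}0.npy',d)
print(get_calibration('wrist'))
E
```

```text
pics
0.0 [ 0.15561713 -0.60492863  0.2217694 ] [ 9.92085508e-01  1.25562206e-01 -1.09101830e-04 -6.82555698e-04] 0.08691832404208338
top {'fovy': 54.941774627609306, 'cx': 322.08334787773333, 'cy': 195.02153695387074, 'R': array([[-0.01255073, -0.99989829, -0.00677388],
       [-0.99797427,  0.01294855, -0.0622872 ],
       [ 0.06236858,  0.00597841, -0.99803528]]), 't': array([0.03078843, 0.57277468, 1.12330191])}
side {'fovy': 49.10548474480591, 'cx': 315.39369144275, 'cy': 196.378471374511, 'R': array([[-0.73418797, -0.67886441, -0.01054219],
       [-0.48269686,  0.53282748, -0.69505297],
       [ 0.47746389, -0.50521085, -0.71888124]]), 't': array([0.43955104, 0.35135485, 0.95661065])}
{'fovy': 61.86166204637168, 'cx': 321.2681970184872, 'cy': 201.19728608196513, 'mount': array([[ 5.25594132e-04, -9.51722259e-01, -3.06960040e-01,
         8.39221346e-02],
       [ 9.99999859e-01,  4.75013671e-04,  2.39487111e-04,
         7.41138369e-04],
       [-8.21149991e-05, -3.06960122e-01,  9.51722374e-01,
        -1.62813521e-01],
       [ 0.00000000e+00,  0.00000000e+00,  0.00000000e+00,
         1.00000000e+00]])}
```

View pics/top0.png

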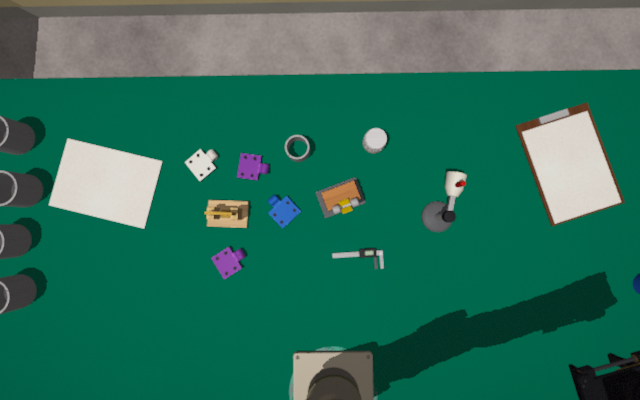

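View pics/side0.png

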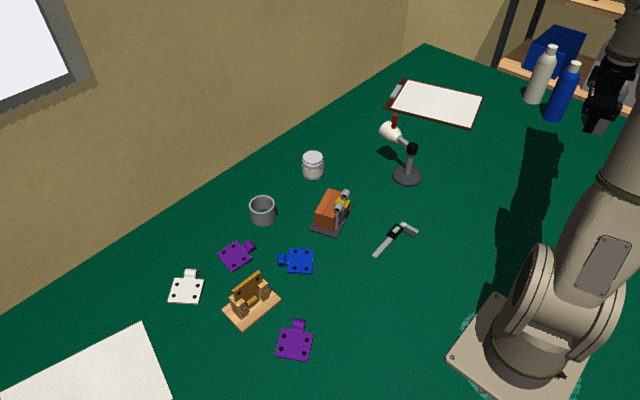

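The top view shows the rack with the brass leaf at (228,213), the jamb at (341,198), the lamp base at (437,217) and its red handle at (460,184). The tin, sleeve and caliper lie around the jamb. The side view shows the same, with the handle at (395,121).

```bash
cat > h.py <<'E'
from bench import *
import cv2,numpy as np
from scipy.spatial.transform import Rotation as Ro
def cam(n,s=None):
    c=get_calibration(n);f=200/np.tan(np.radians(c['fovy']/2))
    if n=='wrist':
        M=c['mount'];T=np.eye(4);T[:3,:3]=Ro.from_quat(s['ee_rot']).as_matrix();T[:3,3]=s['eef_pos'];W=T@M
    else:
        W=np.eye(4);W[:3,:3]=c['R'].T;W[:3,3]=-c['R'].T@c['t']
    return f,c['cx'],c['cy'],W
def cloud(n,d,s=None):
    f,cx,cy,W=cam(n,s);v,u=np.mgrid[:400,:640]
    P=np.stack([(u-cx)/f*d,(v-cy)/f*d,d],-1)
    P=P@W[:3,:3].T+W[:3,3];P[d<=0]=np.nan;return P
def project(n,X,s=None):
    f,cx,cy,W=cam(n,s);Y=(np.asarray(X)-W[:3,3])@W[:3,:3]
    return np.stack([f*Y[...,0]/Y[...,2]+cx,f*Y[...,1]/Y[...,2]+cy],-1)
def rect(P):  # min-area rect of xy
    (c,(w,h),a)=cv2.minAreaRect((P[:,:2]*1000).astype(np.float32));return np.round(c,1),round(w,1),round(h,1),round(a,2)
E
python3 - <<'E'
from h import *
for n in('top','side'):
    p=cv2.imread(f'pics/{n}0.png');d=np.load(f'pics/{n}0.npy');P=cloud(n,d)
    hsv=cv2.cvtColor(p,cv2.COLOR_BGR2HSV)
    X,Y,Z=P[...,0],P[...,1],P[...,2]
    def sel(m,t):
        Q=P[m];print(n,t,len(Q),np.round(np.median(Q,0),4) if len(Q) else '', np.round(Q[:,2].min(),3),np.round(Q[:,2].max(),3), rect(Q) if len(Q)>3 else '')
    print('bench z',np.nanmedian(Z[(abs(X-.5)<.2)&(abs(Y)<.3)]))
    red=((hsv[...,0]<6)|(hsv[...,0]>174))&(hsv[...,1]>170)&(hsv[...,2]>90)&(Z>.12)&(Z<.2)&(Y<-.1)
    sel(red,'handle')
    near=lambda x,y,r:np.hypot(X-x,Y-y)<r
    lx,ly=.5,-.3
    sel((Y<-.18)&(Y>-.42)&(X>.38)&(X<.75)&(Z>.007)&(Z<.035),'lampbase')
    sel((Y<-.18)&(Y>-.42)&(X>.38)&(X<.75)&(Z>.05)&(Z<.2),'lamp up')
    r=(Y>.15)&(Y<.4)&(X>.4)&(X<.65)
    sel(r&(Z>.085)&(Z<.13),'leaf');sel(r&(Z>.06)&(Z<.08),'posts');sel(r&(Z>.005)&(Z<.03)&(hsv[...,0]<25),'rackbase+')
    j=(Y>-.12)&(Y<.07)&(X>.45)&(X<.68)
    sel(j&(Z>.055)&(Z<.073),'wood');sel(j&(Z>.085)&(Z<.11),'barrels')
    sel(j&(Z>.003)&(Z<.11),'jamb all')
E
```

```text
bench z 0.0006047011456858931
top handle 38 [ 0.5884 -0.3317  0.1797] 0.145 0.184 (array([ 588.7, -335.1]), 10.5, 10.4, 3.16)
top lampbase 581 [ 0.504  -0.3092  0.015 ] 0.007 0.034 (array([ 608.7, -330. ]), 101.6, 299.4, 80.65)
top lamp up 693 [ 0.5757 -0.3255  0.1263] 0.05 0.186 (array([ 556.4, -326.3]), 48.9, 135.0, 75.79)
top leaf 88 [0.5216 0.3042 0.1101] 0.087 0.115 (array([521.4, 305.9]), 75.8, 7.9, 86.39)
top posts 163 [0.5192 0.2813 0.0714] 0.062 0.078 (array([521.1, 305.6]), 88.0, 33.9, 87.33)
top rackbase+ 786 [0.5318 0.3071 0.0119] 0.005 0.03 (array([536.7, 309.4]), 254.8, 133.1, 12.58)
top wood 632 [ 0.5692 -0.0305  0.0664] 0.055 0.073 (array([562.1, -32.4]), 66.8, 100.0, 20.39)
top barrels 123 [ 0.537  -0.0541  0.0945] 0.085 0.101 (array([535.7, -41.9]), 26.5, 74.4, 20.44)
top jamb all 1574 [ 0.5616 -0.0295  0.0635] 0.003 0.101 (array([565.1, -25.5]), 189.0, 228.6, 89.42)
bench z -6.205195163550004e-05
side handle 48 [ 0.5873 -0.332   0.1666] 0.138 0.185 (array([ 588.6, -334.5]), 9.9, 17.9, 19.13)
side lampbase 432 [ 0.4995 -0.3069  0.0144] 0.007 0.035 (array([ 505. , -311.3]), 87.1, 83.8, 20.77)
side lamp up 667 [ 0.5718 -0.3187  0.1211] 0.051 0.185 (array([ 558.7, -328.6]), 49.3, 138.4, 84.86)
side leaf 294 [0.5196 0.3103 0.1039] 0.085 0.113 (array([522.1, 307.8]), 75.0, 11.0, 87.91)
side posts 304 [0.5177 0.3201 0.0708] 0.06 0.08 (array([521.1, 307.7]), 88.3, 34.6, 86.78)
side rackbase+ 1036 [0.5051 0.3274 0.0116] 0.005 0.03 (array([536.8, 306.6]), 265.6, 148.6, 61.49)
side wood 527 [ 0.5687 -0.0164  0.0653] 0.055 0.073 (array([561.3, -31.9]), 71.5, 106.7, 20.04)
side barrels 114 [ 0.5368 -0.0383  0.0931] 0.085 0.102 (array([537.6, -39.9]), 22.9, 75.2, 21.58)
side jamb all 1455 [ 0.5481 -0.0066  0.0579] 0.003 0.102 (array([563.8, -24.5]), 229.1, 186.6, 1.02)
```

Call:
{"method": "drive_tool", "body": {
  "motion": [
    {"hand": 0,"tx": 0.04,"ty": -0.013,"tz": 0,"wz": 0.08},
    {"hand": 0,"tx": 0.08,"ty": -0.025,"wz": 0.16},
    {"hand": 0,"tx": 0.12,"ty": -0.038,"wz": 0.2},
    {"hand": 0,"tx": 0.16,"ty": -0.05,"wz": 0.25},
    {"hand": 0,"tx": 0.2,"ty": -0.063,"wz": 0.3},
    {"hand": 0,"tx": 0.24,"ty": -0.076,"wz": 0.35},
    {"hand": 0,"tx": 0.28,"ty": -0.089,"wz": 0.42},
    {"hand": 0,"tx": 0.31,"ty": -0.098,"wz": 0.5}
  ],
  "squeeze": 10
}}

```text
invalid input at $.motion[0]: expected keys hand, tx, ty, tz, wx, wy, wz
```

```bash
cat >> h.py <<'E'
def goto(x,y,z,tooly_deg,s=None):
    """shift and turn in tool axes from the present pose to a tool-down pose, with tool y at the given world yaw"""
    s=s or sense();R=Ro.from_quat(s['ee_rot']);a=np.radians(tooly_deg)
    yv=np.array([np.cos(a),np.sin(a),0]);zv=np.array([0,0,-1.]);G=Ro.from_matrix(np.stack([np.cross(yv,zv),yv,zv],1))
    print('t',np.round(s['clock'],2),'at',np.round(s['eef_pos'],4),'toolyaw',np.round(np.degrees(np.arctan2(R.as_matrix()[1,1],R.as_matrix()[0,1])),2),'F',np.round(s['wrist_force'],1),'open',round(s['opening'],4),'grip',round(s['grip_force'],1))
    print('  shift',np.round(R.inv().apply(np.array([x,y,z])-s['eef_pos']),4),'turn',np.round((R.inv()*G).as_rotvec(),4))
E
python3 - <<'E'
from h import *
from scipy.optimize import least_squares
for n in('top','side'):
    d=np.load(f'pics/{n}0.npy');P=cloud(n,d);X,Y,Z=np.moveaxis(P,-1,0)
    for lo,hi,r in((.006,.03,46),):
        m=((Z>lo)&(Z<hi)&(np.hypot(X-.506,Y+.311)<.056)).astype(np.uint8)
        Q=P[m>0][:,:2]*1000
        H=cv2.convexHull(Q.astype(np.float32))[:,0]
        f=least_squares(lambda v:np.hypot(*(H-v[:2]).T)-v[2],[506,-311,r],loss='soft_l1');print(n,len(Q),f.x,f.cost)
goto(.5885,-.3345,.222,-106)
E
```

```text
top 586 [ 504.87209425 -318.52252158   45.46031923] 15.807145729765217
side 433 [ 506.55368753 -316.63209983   45.87584345] 10.010367795970186
t 0.1 at [ 0.1556 -0.6049  0.2218] toolyaw -75.57 F [ 0.6  0.1 -0.5] open 0.0869 grip 0.0
  shift [ 0.4866 -0.1541 -0.    ] turn [-1.30e-03  4.00e-04  5.31e-01]
```

Call:
{"method": "drive_tool", "body": {
  "motion": [
    {"hand": 0,"tx": 0.04,"ty": -0.013,"tz": 0,"wx": 0,"wy": 0,"wz": 0.08},
    {"hand": 0,"tx": 0.08,"ty": -0.025,"tz": 0,"wx": 0,"wy": 0,"wz": 0.16},
    {"hand": 0,"tx": 0.12,"ty": -0.038,"tz": 0,"wx": 0,"wy": 0,"wz": 0.2},
    {"hand": 0,"tx": 0.16,"ty": -0.05,"tz": 0,"wx": 0,"wy": 0,"wz": 0.25},
    {"hand": 0,"tx": 0.2,"ty": -0.063,"tz": 0,"wx": 0,"wy": 0,"wz": 0.3},
    {"hand": 0,"tx": 0.24,"ty": -0.076,"tz": 0,"wx": 0,"wy": 0,"wz": 0.35},
    {"hand": 0,"tx": 0.28,"ty": -0.089,"tz": 0,"wx": 0,"wy": 0,"wz": 0.4},
    {"hand": 0,"tx": 0.31,"ty": -0.098,"tz": 0,"wx": 0,"wy": 0,"wz": 0.45}
  ],
  "squeeze": 10
}}

```text
clock: 0.77
eef_pos: [0.4342, -0.4304, 0.2223]
ee_rot: [0.995, -0.099, 0.0, -0.0]
wrist_force: [1.2, -0.1, 0.5]
opening: 0.087
grip_force: 0.0
```

Run:
```python
from h import *
goto(.5885,-.3345,.222,-102)
```

```text
t 0.77 at [ 0.4342 -0.4304  0.2223] toolyaw -101.37 F [ 1.2 -0.1  0.5] open 0.087 grip 0.0
  shift [ 0.1324 -0.1244  0.0005] turn [-0.001  -0.0002  0.011 ]
```

Call:
{"method": "drive_tool", "body": {
  "motion": [
    {"hand": 0,"tx": 0.029,"ty": -0.027,"tz": 0,"wx": 0,"wy": 0,"wz": 0},
    {"hand": 0,"tx": 0.058,"ty": -0.054,"tz": 0,"wx": 0,"wy": 0,"wz": 0},
    {"hand": 0,"tx": 0.087,"ty": -0.081,"tz": 0,"wx": 0,"wy": 0,"wz": 0},
    {"hand": 0,"tx": 0.115,"ty": -0.108,"tz": 0,"wx": 0,"wy": 0,"wz": 0},
    {"hand": 0,"tx": 0.131,"ty": -0.123,"tz": 0,"wx": 0,"wy": 0,"wz": 0},
    {"hand": 0,"tx": 0.131,"ty": -0.123,"tz": 0.005,"wx": 0,"wy": 0,"wz": 0},
    {"hand": 0,"tx": 0.131,"ty": -0.123,"tz": 0.035,"wx": 0,"wy": 0,"wz": 0},
    {"hand": 0,"tx": 0.131,"ty": -0.123,"tz": 0.068,"wx": 0,"wy": 0,"wz": 0}
  ]
}}

```text
clock: 1.43
eef_pos: [0.5855, -0.3386, 0.1553]
ee_rot: [0.995, -0.099, 0.002, 0.001]
wrist_force: [0.7, -1.0, -1.5]
opening: 0.0868
grip_force: 0.0
```

Call:
{"method": "drive_tool", "body": {
  "motion": [
    {"hand": 150,"tx": 0,"ty": 0,"tz": 0,"wx": 0,"wy": 0,"wz": 0},
    {"hand": 255,"tx": 0,"ty": 0,"tz": 0,"wx": 0,"wy": 0,"wz": 0},
    {"hand": 255,"tx": 0,"ty": 0,"tz": 0,"wx": 0,"wy": 0,"wz": 0},
    {"hand": 255,"tx": 0,"ty": 0,"tz": 0,"wx": 0,"wy": 0,"wz": 0},
    {"hand": 255,"tx": 0,"ty": 0,"tz": 0,"wx": 0,"wy": 0,"wz": 0},
    {"hand": 255,"tx": 0,"ty": 0,"tz": 0,"wx": 0,"wy": 0,"wz": 0},
    {"hand": 255,"tx": 0,"ty": 0,"tz": 0,"wx": 0,"wy": 0,"wz": 0}
  ],
  "squeeze": 10
}}

```text
clock: 2.02
eef_pos: [0.5845, -0.3386, 0.1556]
ee_rot: [0.995, -0.099, 0.001, 0.0]
wrist_force: [0.5, 0.1, -0.1]
opening: 0.0479
grip_force: 0.0
```

Run:
```python
from h import *
goto(.5885,-.3345,.152,-102)
p,d=read_camera('side');q,_=read_camera('wrist')
x,y=315,60
cv2.imwrite('pics/a.png',np.hstack([cv2.resize(p[60:230,340:500],(376,400)),cv2.resize(q,(420,400))]))
```

```text
t 2.02 at [ 0.5845 -0.3386  0.1556] toolyaw -101.36 F [ 0.5  0.1 -0.1] open 0.0479 grip 0.0
  shift [ 0.0031 -0.0048  0.0036] turn [ 0.0005 -0.0013  0.0111]
```

View pics/a.png

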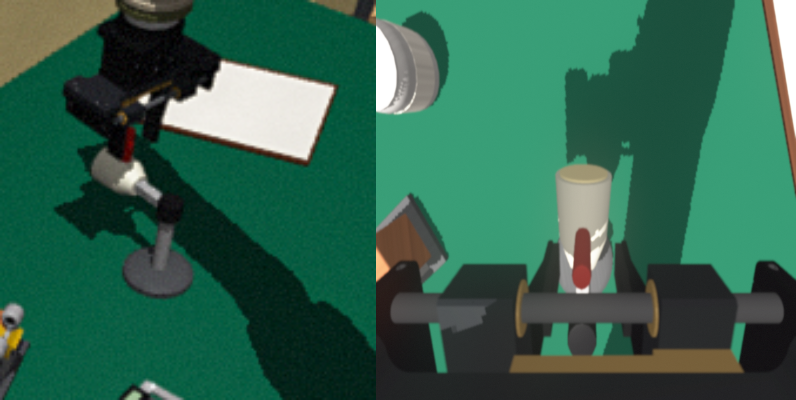

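The red handle (at about (582,255) in the composite) stands between the half-closed fingers.

Call:
{"method": "drive_tool", "body": {
  "motion": [
    {"hand": 255,"tx": 0.001,"ty": -0.001,"tz": 0.001,"wx": 0,"wy": 0,"wz": 0},
    {"hand": 255,"tx": 0.002,"ty": -0.002,"tz": 0.001,"wx": 0,"wy": 0,"wz": 0},
    {"hand": 255,"tx": 0.003,"ty": -0.003,"tz": 0.001,"wx": 0,"wy": 0,"wz": 0},
    {"hand": 255,"tx": 0.003,"ty": -0.003,"tz": 0.001,"wx": 0,"wy": 0,"wz": 0},
    {"hand": 255,"tx": 0.003,"ty": -0.003,"tz": 0.001,"wx": 0,"wy": 0,"wz": 0},
    {"hand": 255,"tx": 0.003,"ty": -0.003,"tz": 0.001,"wx": 0,"wy": 0,"wz": 0},
    {"hand": 255,"tx": 0.003,"ty": -0.003,"tz": 0.001,"wx": 0,"wy": 0,"wz": 0},
    {"hand": 255,"tx": 0.003,"ty": -0.003,"tz": 0.001,"wx": 0,"wy": 0,"wz": 0}
  ],
  "squeeze": 10
}}

```text
clock: 2.78
eef_pos: [0.5881, -0.3355, 0.1535]
ee_rot: [0.995, -0.099, 0.0, -0.0]
wrist_force: [2.7, 2.1, -0.7]
opening: 0.0137
grip_force: 10.0
```

```bash
cat > arc.py <<'E'
from h import *
import sys
# rows along the arc about the lamp pivot, from present TCP, by steps of k degrees
k,n=float(sys.argv[1]),int(sys.argv[2])
s=sense();goto(*s['eef_pos'],-102,s)
pv=np.array([.506,-.317,0]);p=np.array(s['eef_pos']);R=Ro.from_quat(s['ee_rot'])
v=p-pv;print('r',np.hypot(*v[:2]),'yaw',np.degrees(np.arctan2(v[1],v[0])),'want',np.degrees(np.arctan2(-.042+.317,.5365-.506)))
for i in range(1,n+1):
    a=np.radians(k*i);q=pv+Ro.from_rotvec([0,0,a]).apply(v);print(np.round(R.inv().apply(q-p)[:2],3),round(-a,3))
E
python3 arc.py 6 8
```

```text
t 2.78 at [ 0.5881 -0.3355  0.1535] toolyaw -101.33 F [ 2.7  2.1 -0.7] open 0.0137 grip 10.0
  shift [0. 0. 0.] turn [-0.0006 -0.0004  0.0118]
r 0.08413983088166062 yaw -12.704872006569312 want 83.6712422550385
[-0.    -0.009] -0.105
[-0.001 -0.018] -0.209
[-0.003 -0.026] -0.314
[-0.006 -0.034] -0.419
[-0.01  -0.042] -0.524
[-0.015 -0.05 ] -0.628
[-0.02  -0.057] -0.733
[-0.026 -0.063] -0.838
```

Call:
{"method": "drive_tool", "body": {
  "motion": [
    {"hand": 255,"tx": 0,"ty": -0.009,"tz": 0,"wx": 0,"wy": 0,"wz": -0.105},
    {"hand": 255,"tx": -0.001,"ty": -0.018,"tz": 0,"wx": 0,"wy": 0,"wz": -0.209},
    {"hand": 255,"tx": -0.003,"ty": -0.026,"tz": 0,"wx": 0,"wy": 0,"wz": -0.314},
    {"hand": 255,"tx": -0.006,"ty": -0.034,"tz": 0,"wx": 0,"wy": 0,"wz": -0.419},
    {"hand": 255,"tx": -0.01,"ty": -0.042,"tz": 0,"wx": 0,"wy": 0,"wz": -0.524},
    {"hand": 255,"tx": -0.015,"ty": -0.05,"tz": 0,"wx": 0,"wy": 0,"wz": -0.628},
    {"hand": 255,"tx": -0.02,"ty": -0.057,"tz": 0,"wx": 0,"wy": 0,"wz": -0.733},
    {"hand": 255,"tx": -0.026,"ty": -0.063,"tz": 0,"wx": 0,"wy": 0,"wz": -0.838}
  ]
}}

```text
clock: 3.45
eef_pos: [0.575, -0.2695, 0.1535]
ee_rot: [0.949, 0.317, 0.001, 0.001]
wrist_force: [5.0, -1.8, -4.1]
opening: 0.014
grip_force: 10.0
```

```bash
python3 arc.py 6 8
```

```text
t 3.45 at [ 0.575  -0.2695  0.1535] toolyaw -53.07 F [ 5.  -1.8 -4.1] open 0.014 grip 10.0
  shift [0. 0. 0.] turn [ 0.0015 -0.0012  0.8541]
r 0.08380405387661038 yaw 34.52804070878821 want 83.6712422550385
[-0.    -0.009] -0.105
[-0.001 -0.017] -0.209
[-0.003 -0.026] -0.314
[-0.006 -0.034] -0.419
[-0.009 -0.042] -0.524
[-0.014 -0.05 ] -0.628
[-0.019 -0.057] -0.733
[-0.025 -0.063] -0.838
```

Call:
{"method": "drive_tool", "body": {
  "motion": [
    {"hand": 255,"tx": 0,"ty": -0.009,"tz": 0,"wx": 0,"wy": 0,"wz": -0.105},
    {"hand": 255,"tx": -0.001,"ty": -0.018,"tz": 0,"wx": 0,"wy": 0,"wz": -0.209},
    {"hand": 255,"tx": -0.003,"ty": -0.026,"tz": 0,"wx": 0,"wy": 0,"wz": -0.314},
    {"hand": 255,"tx": -0.006,"ty": -0.034,"tz": 0,"wx": 0,"wy": 0,"wz": -0.419},
    {"hand": 255,"tx": -0.01,"ty": -0.042,"tz": 0,"wx": 0,"wy": 0,"wz": -0.524},
    {"hand": 255,"tx": -0.015,"ty": -0.05,"tz": 0,"wx": 0,"wy": 0,"wz": -0.628},
    {"hand": 255,"tx": -0.02,"ty": -0.057,"tz": 0,"wx": 0,"wy": 0,"wz": -0.733},
    {"hand": 255,"tx": -0.026,"ty": -0.064,"tz": 0,"wx": 0,"wy": 0,"wz": -0.85}
  ]
}}

```text
clock: 4.12
eef_pos: [0.5155, -0.2339, 0.1535]
ee_rot: [0.734, 0.68, -0.0, 0.001]
wrist_force: [4.3, -4.0, -3.7]
opening: 0.0136
grip_force: 10.0
```

Call:
{"method": "drive_tool", "body": {
  "motion": [
    {"hand": 255,"tx": 0,"ty": 0,"tz": 0,"wx": 0,"wy": 0,"wz": 0},
    {"hand": 255,"tx": 0,"ty": 0,"tz": 0,"wx": 0,"wy": 0,"wz": 0}
  ]
}}

```text
clock: 4.28
eef_pos: [0.5146, -0.2339, 0.1534]
ee_rot: [0.737, 0.676, -0.001, -0.0]
wrist_force: [-2.0, -0.1, -0.2]
opening: 0.0136
grip_force: 10.0
```

```bash
python3 arc.py 1 2
```

```text
t 4.28 at [ 0.5146 -0.2339  0.1534] toolyaw -4.9 F [-2.  -0.1 -0.2] open 0.0136 grip 10.0
  shift [0. 0. 0.] turn [-7.0000e-04  1.8000e-03  1.6948e+00]
r 0.08356242448631027 yaw 84.07259362786097 want 83.6712422550385
[ 0.    -0.001] -0.017
[ 0.    -0.003] -0.035
```

Call:
{"method": "drive_tool", "body": {
  "motion": [
    {"hand": 0,"tx": 0,"ty": 0,"tz": 0,"wx": 0,"wy": 0,"wz": 0},
    {"hand": 0,"tx": 0,"ty": 0,"tz": 0,"wx": 0,"wy": 0,"wz": 0},
    {"hand": 0,"tx": 0,"ty": 0,"tz": 0,"wx": 0,"wy": 0,"wz": 0},
    {"hand": 0,"tx": 0,"ty": 0,"tz": 0,"wx": 0,"wy": 0,"wz": 0},
    {"hand": 0,"tx": 0,"ty": 0,"tz": -0.03,"wx": 0,"wy": 0,"wz": 0},
    {"hand": 0,"tx": 0,"ty": 0,"tz": -0.06,"wx": 0,"wy": 0,"wz": 0},
    {"hand": 0,"tx": 0,"ty": 0,"tz": -0.09,"wx": 0,"wy": 0,"wz": 0},
    {"hand": 0,"tx": 0,"ty": 0,"tz": -0.09,"wx": 0,"wy": 0,"wz": 0}
  ]
}}

```text
clock: 4.95
eef_pos: [0.5182, -0.2337, 0.2498]
ee_rot: [0.735, 0.678, 0.002, 0.004]
wrist_force: [1.0, 0.6, -1.0]
opening: 0.0589
grip_force: 0.0
```

Run:
```python
from h import *
goto(.5215,.3065,.24,-3)
```

```text
t 4.95 at [ 0.5182 -0.2337  0.2498] toolyaw -4.66 F [ 1.   0.6 -1. ] open 0.0589 grip 0.0
  shift [ 0.5387 -0.0407  0.0078] turn [ 0.0081  0.0031 -0.029 ]
```

Call:
{"method": "drive_tool", "body": {
  "motion": [
    {"hand": 0,"tx": 0.03,"ty": 0,"tz": 0,"wx": 0,"wy": 0,"wz": 0},
    {"hand": 0,"tx": 0.07,"ty": -0.002,"tz": 0,"wx": 0,"wy": 0,"wz": 0},
    {"hand": 0,"tx": 0.1,"ty": -0.004,"tz": 0,"wx": 0,"wy": 0,"wz": 0},
    {"hand": 0,"tx": 0.13,"ty": -0.006,"tz": 0,"wx": 0,"wy": 0,"wz": 0},
    {"hand": 0,"tx": 0.15,"ty": -0.008,"tz": 0,"wx": 0,"wy": 0,"wz": 0},
    {"hand": 0,"tx": 0.16,"ty": -0.01,"tz": 0,"wx": 0,"wy": 0,"wz": 0},
    {"hand": 0,"tx": 0.16,"ty": -0.01,"tz": 0,"wx": 0,"wy": 0,"wz": 0},
    {"hand": 0,"tx": 0.16,"ty": -0.01,"tz": 0,"wx": 0,"wy": 0,"wz": 0}
  ]
}}

```text
clock: 5.62
eef_pos: [0.5186, -0.0739, 0.2436]
ee_rot: [0.735, 0.678, -0.0, 0.0]
wrist_force: [0.3, -1.0, 0.2]
opening: 0.087
grip_force: 0.0
```

Run:
```python
from h import *
s=sense();p,d=read_camera('wrist');cv2.imwrite('pics/w1.png',p);np.save('pics/w1.npy',d)
import pickle;pickle.dump(s,open('pics/w1.s','wb'))
P=cloud('wrist',d,s);X,Y,Z=np.moveaxis(P,-1,0)
g=(np.hypot(X-.536,Y+.042)<.1)
for lo,hi,t in((.085,.11,'bar'),(.06,.07,'wood'),(.003,.012,'plate')):
    m=g&(Z>lo)&(Z<hi);Q=P[m];print(t,len(Q),rect(Q) if len(Q)>5 else '',np.nanmax(Q[:,2]))
goto(.5215,.3065,.24,-3,s)
```

```text
bar 1050 (array([538.1, -41. ]), 23.9, 74.7, 20.33) 0.09911685753149968
wood 4969 (array([561.9, -32.5]), 69.6, 100.3, 20.36) 0.06993195242197009
plate 1573 (array([539.4, -43.9]), 172.2, 190.4, 3.48) 0.01133659820679539
t 5.62 at [ 0.5186 -0.0739  0.2436] toolyaw -4.67 F [ 0.3 -1.   0.2] open 0.087 grip 0.0
  shift [ 0.3794 -0.0281  0.0033] turn [ 0.0002  0.0007 -0.0291]
```

View pics/w1.png

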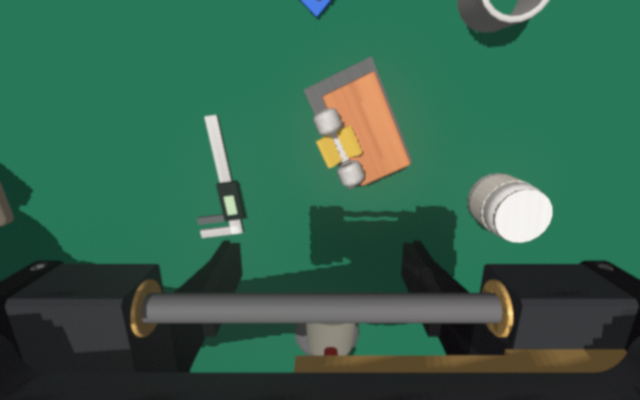

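The wrist view shows the V rest at (340,147) between the steel barrels at (328,122) and (350,173). The lamp head at (330,340) points towards it.

Call:
{"method": "drive_tool", "body": {
  "motion": [
    {"hand": 0,"tx": 0.035,"ty": -0.003,"tz": 0,"wx": 0,"wy": 0,"wz": -0.01},
    {"hand": 0,"tx": 0.075,"ty": -0.006,"tz": 0,"wx": 0,"wy": 0,"wz": -0.02},
    {"hand": 0,"tx": 0.115,"ty": -0.009,"tz": 0,"wx": 0,"wy": 0,"wz": -0.029},
    {"hand": 0,"tx": 0.155,"ty": -0.012,"tz": 0,"wx": 0,"wy": 0,"wz": -0.029},
    {"hand": 0,"tx": 0.195,"ty": -0.015,"tz": 0,"wx": 0,"wy": 0,"wz": -0.029},
    {"hand": 0,"tx": 0.235,"ty": -0.018,"tz": 0,"wx": 0,"wy": 0,"wz": -0.029},
    {"hand": 0,"tx": 0.27,"ty": -0.02,"tz": 0,"wx": 0,"wy": 0,"wz": -0.029},
    {"hand": 0,"tx": 0.3,"ty": -0.023,"tz": 0,"wx": 0,"wy": 0,"wz": -0.029}
  ]
}}

```text
clock: 6.33
eef_pos: [0.5207, 0.2285, 0.2432]
ee_rot: [0.726, 0.688, 0.0, -0.0]
wrist_force: [0.7, -1.0, 0.7]
opening: 0.0873
grip_force: 0.0
```

Call:
{"method": "drive_tool", "body": {
  "motion": [
    {"hand": 0,"tx": 0.03,"ty": -0.002,"tz": 0,"wx": 0,"wy": 0,"wz": 0},
    {"hand": 0,"tx": 0.05,"ty": -0.004,"tz": 0,"wx": 0,"wy": 0,"wz": 0},
    {"hand": 0,"tx": 0.06,"ty": -0.005,"tz": 0,"wx": 0,"wy": 0,"wz": 0},
    {"hand": 0,"tx": 0.06,"ty": -0.005,"tz": 0,"wx": 0,"wy": 0,"wz": 0},
    {"hand": 0,"tx": 0.06,"ty": -0.005,"tz": 0,"wx": 0,"wy": 0,"wz": 0}
  ]
}}

```text
clock: 6.75
eef_pos: [0.5189, 0.2864, 0.2431]
ee_rot: [0.726, 0.688, -0.0, 0.0]
wrist_force: [0.4, 0.1, 0.2]
opening: 0.0869
grip_force: 0.0
```

Run:
```python
from h import *
s=sense();p,d=read_camera('wrist');cv2.imwrite('pics/w2.png',p)
P=cloud('wrist',d,s);X,Y,Z=np.moveaxis(P,-1,0)
g=(np.hypot(X-.5215,Y-.3065)<.07)
for lo,hi,t in((.095,.118,'leaf'),(.066,.078,'posts')):
    Q=P[g&(Z>lo)&(Z<hi)];print(t,len(Q),rect(Q) if len(Q)>5 else '',np.nanmedian(Q[:,2]))
goto(.5215,.3065,.07,-3,s)
p,d=read_camera('top');P=cloud('top',d);X,Y,Z=np.moveaxis(P,-1,0)
Q=P[(Y<-.1)&(Y>-.42)&(X>.38)&(X<.7)&(Z>.1)&(Z<.2)];print('lamp',rect(Q))
hsv=cv2.cvtColor(p,cv2.COLOR_BGR2HSV)
Q=P[((hsv[...,0]<6)|(hsv[...,0]>174))&(hsv[...,1]>170)&(hsv[...,2]>90)&(Z>.12)&(Z<.2)&(Y<-.1)];print('handle',rect(Q))
```

```text
leaf 748 (array([522.1, 307.1]), 74.7, 8.7, 87.37) 0.11071278307065674
posts 1092 (array([522. , 307.2]), 87.4, 33.6, 87.09) 0.07265149400726606
t 6.75 at [0.5189 0.2864 0.2431] toolyaw -3.07 F [0.4 0.1 0.2] open 0.0869 grip 0.0
  shift [0.0203 0.0016 0.1731] turn [-0.0004  0.0008 -0.0011]
lamp (array([ 515.2, -265.2]), 134.6, 51.3, 88.61)
handle (array([ 515.4, -231.9]), 10.6, 7.8, 88.07)
```

Call:
{"method": "drive_tool", "body": {
  "motion": [
    {"hand": 0,"tx": 0.011,"ty": 0.001,"tz": 0.01,"wx": 0,"wy": 0,"wz": 0},
    {"hand": 0,"tx": 0.0205,"ty": 0.002,"tz": 0.045,"wx": 0,"wy": 0,"wz": -0.003},
    {"hand": 0,"tx": 0.0205,"ty": 0.002,"tz": 0.08,"wx": 0,"wy": 0,"wz": -0.003},
    {"hand": 0,"tx": 0.0205,"ty": 0.002,"tz": 0.11,"wx": 0,"wy": 0,"wz": -0.003},
    {"hand": 0,"tx": 0.0205,"ty": 0.002,"tz": 0.14,"wx": 0,"wy": 0,"wz": -0.003},
    {"hand": 0,"tx": 0.0205,"ty": 0.002,"tz": 0.16,"wx": 0,"wy": 0,"wz": -0.003},
    {"hand": 0,"tx": 0.0205,"ty": 0.002,"tz": 0.173,"wx": 0,"wy": 0,"wz": -0.003},
    {"hand": 80,"tx": 0.0205,"ty": 0.002,"tz": 0.173,"wx": 0,"wy": 0,"wz": -0.003}
  ]
}}

```text
clock: 7.52
eef_pos: [0.5207, 0.3058, 0.068]
ee_rot: [0.725, 0.689, -0.002, -0.0]
wrist_force: [0.2, -0.9, 0.8]
opening: 0.0847
grip_force: 0.0
```

Call:
{"method": "drive_tool", "body": {
  "motion": [
    {"hand": 255,"tx": 0,"ty": 0,"tz": 0,"wx": 0,"wy": 0,"wz": 0},
    {"hand": 255,"tx": 0,"ty": 0,"tz": 0,"wx": 0,"wy": 0,"wz": 0},
    {"hand": 255,"tx": 0,"ty": 0,"tz": 0,"wx": 0,"wy": 0,"wz": 0},
    {"hand": 255,"tx": 0,"ty": 0,"tz": 0,"wx": 0,"wy": 0,"wz": 0},
    {"hand": 255,"tx": 0,"ty": 0,"tz": 0,"wx": 0,"wy": 0,"wz": 0},
    {"hand": 255,"tx": 0,"ty": 0,"tz": 0,"wx": 0,"wy": 0,"wz": 0},
    {"hand": 255,"tx": 0,"ty": 0,"tz": 0,"wx": 0,"wy": 0,"wz": 0},
    {"hand": 255,"tx": 0,"ty": 0,"tz": 0,"wx": 0,"wy": 0,"wz": 0}
  ],
  "squeeze": 30
}}

```text
clock: 8.18
eef_pos: [0.5211, 0.3084, 0.0706]
ee_rot: [0.724, 0.69, 0.0, 0.0]
wrist_force: [0.1, 0.5, 0.3]
opening: 0.035
grip_force: 0.0
```

Call:
{"method": "drive_tool", "body": {
  "motion": [
    {"hand": 255,"tx": 0,"ty": 0,"tz": 0,"wx": 0,"wy": 0,"wz": 0},
    {"hand": 255,"tx": 0,"ty": 0,"tz": 0,"wx": 0,"wy": 0,"wz": 0},
    {"hand": 255,"tx": 0,"ty": 0,"tz": 0,"wx": 0,"wy": 0,"wz": 0},
    {"hand": 255,"tx": 0,"ty": 0,"tz": 0,"wx": 0,"wy": 0,"wz": 0},
    {"hand": 255,"tx": 0,"ty": 0,"tz": 0,"wx": 0,"wy": 0,"wz": 0},
    {"hand": 255,"tx": 0,"ty": 0,"tz": 0,"wx": 0,"wy": 0,"wz": 0}
  ],
  "squeeze": 30
}}

```text
clock: 8.68
eef_pos: [0.5216, 0.3082, 0.0705]
ee_rot: [0.724, 0.689, 0.0, 0.0]
wrist_force: [4.1, 1.0, -3.3]
opening: 0.0077
grip_force: 30.0
```

Call:
{"method": "drive_tool", "body": {
  "motion": [
    {"hand": 255,"tx": 0,"ty": 0,"tz": -0.01,"wx": 0,"wy": 0,"wz": 0},
    {"hand": 255,"tx": 0,"ty": 0,"tz": -0.025,"wx": 0,"wy": 0,"wz": 0},
    {"hand": 255,"tx": 0,"ty": 0,"tz": -0.045,"wx": 0,"wy": 0,"wz": 0},
    {"hand": 255,"tx": 0,"ty": 0,"tz": -0.065,"wx": 0,"wy": 0,"wz": 0},
    {"hand": 255,"tx": 0,"ty": 0,"tz": -0.09,"wx": 0,"wy": 0,"wz": 0},
    {"hand": 255,"tx": 0,"ty": 0,"tz": -0.115,"wx": 0,"wy": 0,"wz": 0},
    {"hand": 255,"tx": 0,"ty": 0,"tz": -0.13,"wx": 0,"wy": 0,"wz": 0},
    {"hand": 255,"tx": 0,"ty": 0,"tz": -0.13,"wx": 0,"wy": 0,"wz": 0}
  ],
  "squeeze": 35
}}

```text
clock: 9.35
eef_pos: [0.5217, 0.3095, 0.2037]
ee_rot: [0.724, 0.69, 0.002, 0.0]
wrist_force: [1.1, 0.6, -2.2]
opening: 0.0082
grip_force: 35.0
```

Run:
```python
from h import *
s=sense();p,d=read_camera('side');P=cloud('side',d);X,Y,Z=np.moveaxis(P,-1,0)
f=project('side',s['eef_pos']).astype(int);print(f)
u,v=f;cv2.imwrite('pics/b.png',cv2.resize(p[v-70:v+70,u-80:u+80],None,fx=4,fy=4))
p,d=read_camera('wrist');P=cloud('wrist',d,s);X,Y,Z=np.moveaxis(P,-1,0)
t=s['eef_pos'];Q=P[(abs(X-t[0])<.05)&(abs(Y-t[1])<.05)&(abs(Z-t[2]-.0395)<.006)];print(len(Q),rect(Q) if len(Q)>5 else '')
cv2.imwrite('pics/b2.png',p)
goto(.538,-.041,.2,20.35,s)
```

```text
[239 255]
2662 (array([519.8, 313.2]), 66.0, 24.2, 75.12)
t 9.35 at [0.5217 0.3095 0.2037] toolyaw -2.79 F [ 1.1  0.6 -2.2] open 0.0082 grip 35.0
  shift [-0.3493  0.0333  0.003 ] turn [ 0.0038 -0.0015 -0.4039]
```

View pics/b.png

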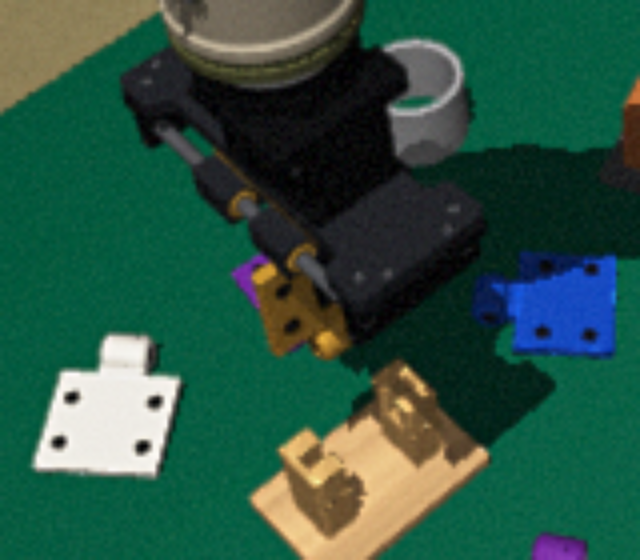

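The side crop shows the brass leaf held in the fingers at about (300,310), clear of the empty rack.

Call:
{"method": "drive_tool", "body": {
  "motion": [
    {"hand": 255,"tx": -0.02,"ty": 0.002,"tz": 0,"wx": 0,"wy": 0,"wz": -0.03},
    {"hand": 255,"tx": -0.05,"ty": 0.005,"tz": 0,"wx": 0,"wy": 0,"wz": -0.08},
    {"hand": 255,"tx": -0.085,"ty": 0.008,"tz": 0,"wx": 0,"wy": 0,"wz": -0.14},
    {"hand": 255,"tx": -0.12,"ty": 0.011,"tz": 0,"wx": 0,"wy": 0,"wz": -0.2},
    {"hand": 255,"tx": -0.155,"ty": 0.015,"tz": 0,"wx": 0,"wy": 0,"wz": -0.26},
    {"hand": 255,"tx": -0.19,"ty": 0.018,"tz": 0,"wx": 0,"wy": 0,"wz": -0.31},
    {"hand": 255,"tx": -0.225,"ty": 0.021,"tz": 0,"wx": 0,"wy": 0,"wz": -0.36},
    {"hand": 255,"tx": -0.26,"ty": 0.025,"tz": 0,"wx": 0,"wy": 0,"wz": -0.404}
  ]
}}

```text
clock: 10.12
eef_pos: [0.5319, 0.0455, 0.1986]
ee_rot: [0.57, 0.822, -0.001, -0.001]
wrist_force: [0.7, 0.7, -2.9]
opening: 0.0076
grip_force: 35.0
```

Run:
```python
from h import *
goto(.5377,-.040,.2,20.35)
```

```text
t 10.12 at [0.5319 0.0455 0.1986] toolyaw 20.48 F [ 0.7  0.7 -2.9] open 0.0076 grip 35.0
  shift [-0.0821 -0.0245 -0.0014] turn [-0.0028 -0.0009  0.0022]
```

Call:
{"method": "drive_tool", "body": {
  "motion": [
    {"hand": 255,"tx": -0.03,"ty": -0.009,"tz": 0,"wx": 0,"wy": 0,"wz": 0},
    {"hand": 255,"tx": -0.055,"ty": -0.017,"tz": 0,"wx": 0,"wy": 0,"wz": 0},
    {"hand": 255,"tx": -0.072,"ty": -0.022,"tz": 0,"wx": 0,"wy": 0,"wz": 0},
    {"hand": 255,"tx": -0.08,"ty": -0.024,"tz": 0,"wx": 0,"wy": 0,"wz": 0},
    {"hand": 255,"tx": -0.08,"ty": -0.024,"tz": 0,"wx": 0,"wy": 0,"wz": 0},
    {"hand": 255,"tx": -0.08,"ty": -0.024,"tz": 0,"wx": 0,"wy": 0,"wz": 0},
    {"hand": 255,"tx": -0.08,"ty": -0.024,"tz": 0,"wx": 0,"wy": 0,"wz": 0}
  ]
}}

```text
clock: 10.7
eef_pos: [0.5384, -0.0338, 0.2001]
ee_rot: [0.57, 0.822, 0.0, -0.0]
wrist_force: [-0.2, -0.7, -2.1]
opening: 0.008
grip_force: 35.0
```

Run:
```python
from h import *
s=sense();goto(.5377,-.040,.16,20.35,s)
p,d=read_camera('wrist');cv2.imwrite('pics/w3.png',p)
q,d2=read_camera('side')
u,v=project('side',[.538,-.041,.11]).astype(int)
cv2.imwrite('pics/c.png',np.hstack([p[:,120:520],cv2.resize(q[v-50:v+50,u-50:u+50],(400,400),interpolation=cv2.INTER_CUBIC)]))
```

```text
t 10.7 at [ 0.5384 -0.0338  0.2001] toolyaw 20.48 F [-0.2 -0.7 -2.1] open 0.008 grip 35.0
  shift [-0.0056 -0.0028  0.0401] turn [-0.0003 -0.001   0.0023]
```

View pics/c.png

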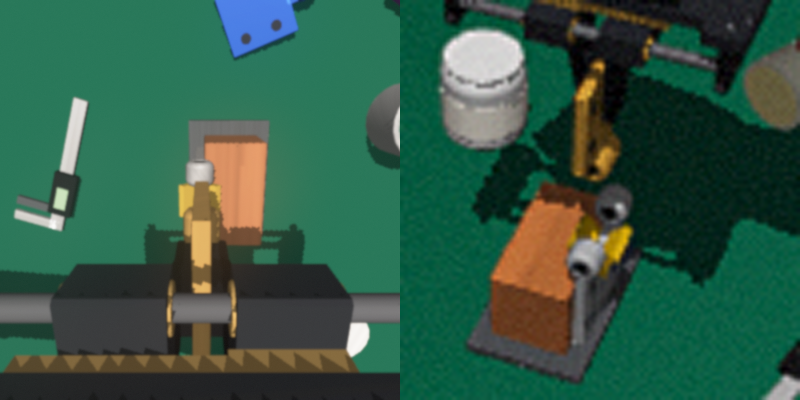

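The picture shows the leaf upright at (203,240), in line with the V rest and the far steel barrel at (200,172).

Call:
{"method": "drive_tool", "body": {
  "motion": [
    {"hand": 255,"tx": -0.003,"ty": -0.0015,"tz": 0,"wx": 0,"wy": 0,"wz": 0.002},
    {"hand": 255,"tx": -0.0056,"ty": -0.0028,"tz": 0.01,"wx": 0,"wy": 0,"wz": 0.002},
    {"hand": 255,"tx": -0.0056,"ty": -0.0028,"tz": 0.025,"wx": 0,"wy": 0,"wz": 0.002},
    {"hand": 255,"tx": -0.0056,"ty": -0.0028,"tz": 0.035,"wx": 0,"wy": 0,"wz": 0.002},
    {"hand": 255,"tx": -0.0056,"ty": -0.0028,"tz": 0.04,"wx": 0,"wy": 0,"wz": 0.002},
    {"hand": 255,"tx": -0.0056,"ty": -0.0028,"tz": 0.04,"wx": 0,"wy": 0,"wz": 0.002},
    {"hand": 255,"tx": -0.0056,"ty": -0.0028,"tz": 0.04,"wx": 0,"wy": 0,"wz": 0.002}
  ]
}}

```text
clock: 11.38
eef_pos: [0.5379, -0.0419, 0.1605]
ee_rot: [0.572, 0.82, -0.0, -0.0]
wrist_force: [-0.8, -0.6, -2.2]
opening: 0.0076
grip_force: 35.0
```

Run:
```python
from h import *
s=sense();goto(.5377,-.040,.1255,20.35,s)
# relative positions seen in one picture, hinge axes (side camera)
a=np.radians(20.35);ex=np.array([np.cos(a),np.sin(a),0]);ey=np.array([-np.sin(a),np.cos(a),0]);ez=np.array([0,0,1])
q,d=read_camera('side');P=cloud('side',d)-[.538,-.041,0]
hx,hy,Z=P@ex,P@ey,P[...,2]
S=lambda v:np.round(np.percentile(v,[1,50,99])*1000,1)
hsv=cv2.cvtColor(q,cv2.COLOR_BGR2HSV)
m=(abs(hx)<.03)&(abs(hy)<.05)
br=m&(Z>.135)&(Z<.155)&(hsv[...,1]>120);print('plate hx,hy',br.sum(),S(hx[br]),S(hy[br]))
b=m&(Z>.106)&(Z<.126)&(hsv[...,1]>120);print('brass barrel',b.sum(),S(hx[b]),S(hy[b]),S(Z[b]))
st=m&(Z>.08)&(Z<.1)&(hsv[...,1]<80);print('steel',st.sum(),S(hx[st]),S(hy[st]),S(Z[st]))
u,v=project('side',[.538,-.041,.11]).astype(int)
cv2.imwrite('pics/e.png',cv2.resize(q[v-40:v+40,u-50:u+50],(750,600),interpolation=cv2.INTER_CUBIC))
```

```text
t 11.38 at [ 0.5379 -0.0419  0.1605] toolyaw 20.24 F [-0.8 -0.6 -2.2] open 0.0076 grip 35.0
  shift [0.0019 0.0005 0.035 ] turn [-0.0002 -0.0003 -0.0019]
plate hx,hy 43 [-5.4 -3.8  3.3] [-9.8 27.1 37.2]
brass barrel 27 [-11.6  -7.6   1.4] [-11.5  10.9  14.6] [110.6 120.9 126. ]
steel 85 [-10.3  -3.7  11.3] [-33.7  29.7  39.8] [80.4 92.1 97.5]
```

View pics/e.png

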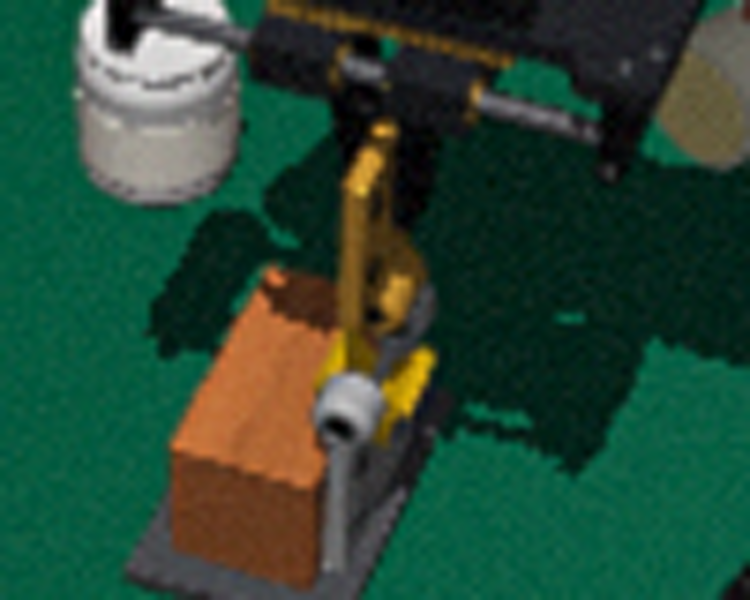

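The brass barrel at (405,285) sits above the V rest, centred over the gap.

Call:
{"method": "drive_tool", "body": {
  "motion": [
    {"hand": 255,"tx": 0.001,"ty": 0.0003,"tz": 0.005,"wx": 0,"wy": 0,"wz": -0.002},
    {"hand": 255,"tx": 0.001,"ty": 0.0003,"tz": 0.01,"wx": 0,"wy": 0,"wz": -0.002},
    {"hand": 255,"tx": 0.001,"ty": 0.0003,"tz": 0.015,"wx": 0,"wy": 0,"wz": -0.002},
    {"hand": 255,"tx": 0.001,"ty": 0.0003,"tz": 0.019,"wx": 0,"wy": 0,"wz": -0.002},
    {"hand": 255,"tx": 0.001,"ty": 0.0003,"tz": 0.022,"wx": 0,"wy": 0,"wz": -0.002},
    {"hand": 255,"tx": 0.001,"ty": 0.0003,"tz": 0.024,"wx": 0,"wy": 0,"wz": -0.002},
    {"hand": 255,"tx": 0.001,"ty": 0.0003,"tz": 0.024,"wx": 0,"wy": 0,"wz": -0.002}
  ]
}}

```text
clock: 12.02
eef_pos: [0.5376, -0.041, 0.136]
ee_rot: [0.571, 0.821, -0.0, -0.0]
wrist_force: [0.4, 0.2, -3.3]
opening: 0.0079
grip_force: 35.0
```

Run:
```python
from h import *
goto(.5377,-.040,.1255,20.35)
```

```text
t 12.02 at [ 0.5376 -0.041   0.136 ] toolyaw 20.34 F [ 0.4  0.2 -3.3] open 0.0079 grip 35.0
  shift [0.001  0.0004 0.0105] turn [-0.0006 -0.0004 -0.0001]
```

Call:
{"method": "drive_tool", "body": {
  "motion": [
    {"hand": 255,"tx": 0,"ty": 0,"tz": 0.002,"wx": 0,"wy": 0,"wz": 0},
    {"hand": 255,"tx": 0,"ty": 0,"tz": 0.004,"wx": 0,"wy": 0,"wz": 0},
    {"hand": 255,"tx": 0,"ty": 0,"tz": 0.006,"wx": 0,"wy": 0,"wz": 0},
    {"hand": 255,"tx": 0,"ty": 0,"tz": 0.0075,"wx": 0,"wy": 0,"wz": 0},
    {"hand": 255,"tx": 0,"ty": 0,"tz": 0.0085,"wx": 0,"wy": 0,"wz": 0},
    {"hand": 255,"tx": 0,"ty": 0,"tz": 0.0085,"wx": 0,"wy": 0,"wz": 0},
    {"hand": 255,"tx": 0,"ty": 0,"tz": 0.0085,"wx": 0,"wy": 0,"wz": 0}
  ]
}}

```text
clock: 12.6
eef_pos: [0.5379, -0.041, 0.128]
ee_rot: [0.571, 0.821, -0.0, -0.0]
wrist_force: [-0.2, 0.6, -2.5]
opening: 0.008
grip_force: 35.0
```

Call:
{"method": "drive_tool", "body": {
  "motion": [
    {"hand": 255,"tx": 0,"ty": 0,"tz": 0.0005,"wx": 0,"wy": 0,"wz": 0},
    {"hand": 255,"tx": 0,"ty": 0,"tz": 0.001,"wx": 0,"wy": 0,"wz": 0},
    {"hand": 255,"tx": 0,"ty": 0,"tz": 0.0015,"wx": 0,"wy": 0,"wz": 0},
    {"hand": 255,"tx": 0,"ty": 0,"tz": 0.0015,"wx": 0,"wy": 0,"wz": 0},
    {"hand": 255,"tx": 0,"ty": 0,"tz": 0.0015,"wx": 0,"wy": 0,"wz": 0}
  ]
}}

```text
clock: 13.02
eef_pos: [0.538, -0.041, 0.1266]
ee_rot: [0.571, 0.821, 0.0, 0.0]
wrist_force: [1.2, -1.1, -2.6]
opening: 0.0082
grip_force: 35.0
```

No contact yet; continue until the rest pushes back.

Call:
{"method": "drive_tool", "body": {
  "motion": [
    {"hand": 255,"tx": 0,"ty": 0,"tz": 0.0005,"wx": 0,"wy": 0,"wz": 0},
    {"hand": 255,"tx": 0,"ty": 0,"tz": 0.001,"wx": 0,"wy": 0,"wz": 0},
    {"hand": 255,"tx": 0,"ty": 0,"tz": 0.0015,"wx": 0,"wy": 0,"wz": 0},
    {"hand": 255,"tx": 0,"ty": 0,"tz": 0.0015,"wx": 0,"wy": 0,"wz": 0},
    {"hand": 255,"tx": 0,"ty": 0,"tz": 0.0015,"wx": 0,"wy": 0,"wz": 0}
  ]
}}

```text
clock: 13.43
eef_pos: [0.5386, -0.0409, 0.1257]
ee_rot: [0.571, 0.821, 0.0, 0.001]
wrist_force: [2.1, 1.1, 4.9]
opening: 0.0079
grip_force: 34.9
```

Call:
{"method": "drive_tool", "body": {
  "motion": [
    {"hand": 255,"tx": 0,"ty": 0,"tz": 0.0005,"wx": 0,"wy": 0,"wz": 0},
    {"hand": 255,"tx": 0,"ty": 0,"tz": 0.001,"wx": 0,"wy": 0,"wz": 0},
    {"hand": 255,"tx": 0,"ty": 0,"tz": 0.001,"wx": 0,"wy": 0,"wz": 0},
    {"hand": 255,"tx": 0,"ty": 0,"tz": 0.001,"wx": 0,"wy": 0,"wz": 0}
  ]
}}

```text
clock: 13.77
eef_pos: [0.5389, -0.0408, 0.1253]
ee_rot: [0.571, 0.821, 0.001, 0.001]
wrist_force: [1.2, 0.5, 11.2]
opening: 0.0077
grip_force: 35.0
```

Call:
{"method": "drive_tool", "body": {
  "motion": [
    {"hand": 255,"tx": 0,"ty": 0.0005,"tz": 0,"wx": 0,"wy": 0,"wz": 0},
    {"hand": 255,"tx": 0,"ty": 0.001,"tz": 0.0003,"wx": 0,"wy": 0,"wz": 0},
    {"hand": 255,"tx": 0,"ty": 0.001,"tz": 0.0006,"wx": 0,"wy": 0,"wz": 0},
    {"hand": 255,"tx": 0,"ty": 0.001,"tz": 0.0006,"wx": 0,"wy": 0,"wz": 0},
    {"hand": 255,"tx": 0,"ty": 0.001,"tz": 0.0006,"wx": 0,"wy": 0,"wz": 0}
  ]
}}

```text
clock: 14.18
eef_pos: [0.5392, -0.0407, 0.1252]
ee_rot: [0.571, 0.821, -0.0, 0.001]
wrist_force: [-5.1, -0.6, 19.0]
opening: 0.0081
grip_force: 35.0
```

Run:
```python
from h import *
s=sense();goto(.538,-.041,.1255,20.35,s);print(np.round(s['joint_vel'],3))
q,d=read_camera('side');u,v=project('side',[.538,-.041,.11]).astype(int)
P=cloud('side',d);a=np.radians(20.35);D=P-[.538,-.041,0]
hx=D@[np.cos(a),np.sin(a),0];hy=D@[-np.sin(a),np.cos(a),0];Z=P[...,2]
hsv=cv2.cvtColor(q,cv2.COLOR_BGR2HSV);m=(abs(hx)<.03)&(abs(hy)<.045)&(hsv[...,1]>120)&(Z>.1)&(Z<.172)
S=lambda v:np.round(np.percentile(v,[1,50,99])*1000,1)
print('plate',m.sum(),S(hx[m]),S(hy[m]),S(Z[m]))
w,_=read_camera('wrist')
cv2.imwrite('pics/f.png',np.hstack([w[:,120:520],cv2.resize(q[v-40:v+40,u-40:u+40],(400,400),interpolation=cv2.INTER_CUBIC)]))
```

```text
t 14.18 at [ 0.5392 -0.0407  0.1252] toolyaw 20.33 F [-5.1 -0.6 19. ] open 0.0081 grip 35.0
  shift [ 0.0002 -0.0013 -0.0003] turn [ 0.0004  0.0013 -0.0003]
[ 0.001 -0.002  0.001  0.001 -0.001 -0.    -0.   ]
plate 193 [-14.   -1.8  17.9] [-8.8 19.6 38.7] [102.8 145.5 171.1]
```

View pics/f.png

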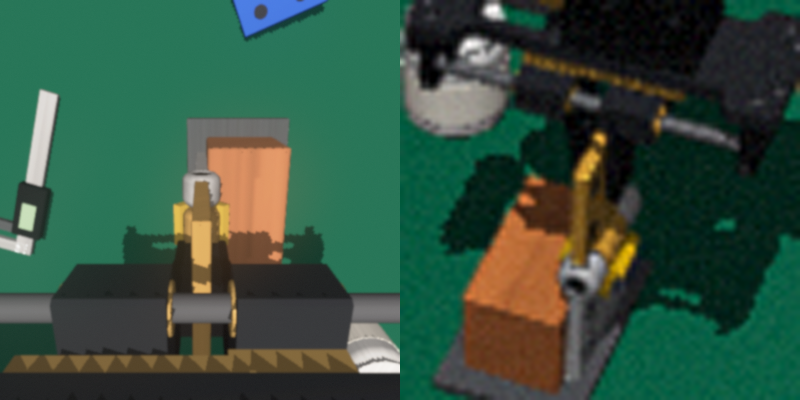

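The brass barrel sits in the V between the steel barrels (side crop at (600,250)), with the leaf upright. The contact force shows it resting on both V faces.

```bash
python3 -c "
from bench import *
print(hand_in())"
```

```text
the job is handed in; nothing more can be done
None
```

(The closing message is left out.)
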